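# Open the push-to-open lens cabinet

### The arm

A 7-joint arm with a two-finger parallel gripper is mounted at the origin on a cart in front of the work surface, level with it; the furniture and walls round the work are solid. World frame = base frame: x ahead of the robot, y to its left, z up, the work surface at z = 0. Lengths are in m, angles in rad, forces in N, time in s.
With the tool pointing down it reaches from about 0.4 to 0.85 m from the base axis. Payload 4.5 kg.
Tool frame: the origin (TCP) lies midway between the tips of the shut fingers; the grasp point (between the pads) lies 19 mm behind it; z points along the fingers, y is the line along which they close (so a half turn about z gives the same grasp; the last joint's range is limited). The gripper opens to 85 mm and grips with 20 to 120 N. Pads are 22 mm wide; open, the fingers measure 114 mm over their backs; the gripper's body (76 mm by 85 mm) begins 54 mm behind the grasp point. The pads swing forward as they close: fully open they stand 13 mm farther back than shut.
Start: joints at [-1.075, 0.689, -0.195, 1.565, 0.157, 0.902, -0.215], TCP at [0.278, 0.56, 0.231] pointing down, gripper open.
Joint ranges: [-3.01, 3.01], [-0.46, 2.08], [-1.47, 1.51], [0.13, 2.56], [-1, 4.14], [0.04, 2.09], [-2.66, 2.66]. Speed limits (rad/s): [2.57, 2.57, 3.14, 3.14, 3.14, 3.14, 3.14].

### API

Orientations are given as [roll, pitch, yaw] about the fixed x, y, z axes, in that order (R = Rz(yaw) Ry(pitch) Rx(roll)).
In Python, from cell import get_obs, read_camera, job_done gives the robot as it stands. The module is installed in compiled form; this text tells all that it offers.
- The arm moves only by the shell command python3 -m creep 'ROWS' [FORCE]. ROWS is a JSON object of lists of equal length, an entry for each row: "slide": the shift along the world's x, y, z in mm, a list of three; "turn": the turn about the world's z in rad; "hand": the opening, from 0 (shut) to 1 (fully open). In form: {"slide": [[dx, dy, dz], ...], "turn": [turn, ...], "hand": [hand, ...]}. A call has 1 to 12 rows; each row is the pose to reach, as a shift and turn from the pose commanded when the call began; what a row does not reach only later rows make up. A row lasts 1/12 s, in which the tool goes at most 41.7 mm and 7.16 degrees, less where a joint would pass 70% of its speed; a pose out of reach is approached as far as the arm can. A call with a gripper value outside its range is refused whole. The fingers move at their own pace and stop on an object; FORCE is the grip in N (left out, the last holds). Time passes only in rows, so rows that repeat a pose let the fingers close. It gives the time, the measured TCP pose, the force, the opening and the grip force at its end, in the units of the state.
- get_obs(): the state, without advancing time (a new reading comes with each control period).
- read_camera(name): name is "side" or "top"; returns a dict with "color" (384x512x3 uint8, red, green, blue), "mtx" (3x3 intrinsics, pixels), "R" (3x3) and "t" (3): a world point X has camera coordinates R X + t. Camera axes: x right, y down, z forward; pixel columns grow to the right and rows downward; lengths in m; the calibration is good to about 2 mm. A picture is of the moment at which its call begins. There is no depth.
- job_done(): hands the job in; it is judged then, once.
The state is a dict: "time": time; "joint_pos": joint angles; "qd": joint speeds; "joint_efforts": joint torques, N m; "tool_pos": TCP position; "ee_rot": TCP orientation; "ft_force": force on the tool from outside, world axes, zero at the start; "moment": the same for the moment, N m; "finger_gap": finger opening in m; "finger_force": force on a finger pad.
Only numpy, scipy, OpenCV 4.12 (cv2) and the standard library are available. Lean on these libraries where they do the work, as an engineer would, in place of code of your own. Each camera call takes 0.05 s, during which the arm holds its last target. There are 200 camera calls.

### The job

Open the right-hand door of the small bench cabinet, which has no handle but a push-to-open catch: first slide the pad roll lying in front of it aside along the bench, clear of where the door will swing, then press the door in near its free edge until the catch lets go and it springs ajar, and swing it wide open, about square to the cabinet, with a finger behind its edge. Push with the fingers only and lift nothing; leave the left-hand door shut, the roll lying flat, and the other things on the bench as they are.

Things in the scene. Friction and masses are not known exactly. Their poses are not given: they have to be found in the camera images.
- cabinet: Plywood bench cabinet, 260 wide (y) x 150 deep (x) x 200 high, fixed, with two white handle-less doors side by side in front, a 3 gap between them at y = 0. Origin: centre of underside on the bench; -x is the front, +y left seen from the robot. Carcass front at x = -75, shut doors' outer faces at x = -97. A spectacle case (41 high) lies on the back half of the top, x > -5; the front half is bare.
- door_right (a joint): Angle (rad) of the right-hand door, hinged at the right: 0 latched, grows as the free edge swings towards the robot, stop at 1.60. Latched it cannot be pulled. Pressed in near the free edge (about 3 N) it goes to its stop at -0.042 (5 mm) and the catch lets go; as the finger backs off, a spring pushes it out to about 0.5. Then it turns easily (1 to 3 N), stays put and does not relatch.
- door_left (a joint): Angle (rad) of the left-hand door (mirror image, the same kind of catch): 0 latched shut, grows as it opens. It stays latched.
- door_right_edge (a point): Top corner of the right-hand door's outer face at its free edge, 198 above the bench; moves with the door. The door is 126 wide, 16 thick and reaches from 12 to 198 above the bench; its top edge is bare. Ajar, its free edge stands about 60 out, and the gap behind it is empty except for the catch parts, below 70 above the bench.
- door_right_hinge (a point): Point on the right-hand door's upright hinge axis at the height of the door's top, fixed in the cabinet's frame at x = -81, y = -128, on the inner face of the shut door. The opening door sweeps the quarter circle of 128 radius round it, in front of the cabinet.
- roll: Roll of white blocking pads with a brown core, 62 across and 26 high, lying flat on the bench in front of the right-hand door and in the way of its swing (the door's lower edge is only 12 up). Origin: centre of its underside, z up; about 0.07 kg, loose. To its right the white box under the edger has its nearest corner at world x = 0.54, y = 0.17 (175 high).
- spray: Bystander: lens cleaner spray bottle, 42 across, 140 high, standing in front of the left-hand door. Origin: centre of its underside.
- marker_pen_navy: Bystander: dark blue pen lying on the bench, 14 x 133 x 13.
- screwdriver_blue_1: Bystander: small screwdriver with a round head lying on the bench, 21 x 109 x 22.
- nozzle: Bystander: black cone nozzle, 62 across at the foot, 84 high. Behind it and to its right stands a tall covered machine (world x > 0.45, y < -0.1): swing the arm past close to the base.
- oiler: Bystander: small oiler with a thin upright needle, 41 across, 66 high.
Things that resemble listed ones, but are neither listed nor needed, are in the scene too. There is more than one size of the roll; the job needs the middle-sized.

How it is judged:
By the outcome, as a careful person would: the job done as asked, in the order asked, and still so for the second after the job is handed in, with the robot touching nothing.
It also fails if it takes over 67 s, if anything falls off the work surface, if the arm or the gripper's body presses on something with over 40 N, if the wrist force passes 120 N, or if a joint passes its speed limit or range.

## Working session

There is one attempt and no reset: what is moved stays moved. The work goes in short steps, Python scripts to look and compute and a shell command to move; the robot and the scene stay as the last step left them, time stands still between calls to the robot, and variables do not carry over. Pictures are saved under pics/ and viewed, at most 10 in all, crops included, and the job is handed in when it is done.

```bash
mkdir -p pics
cat > h.py <<'E'
import numpy as np,cv2
from cell import *
def snap(n,f):
    c=read_camera(n); cv2.imwrite('pics/'+f,c['color'][:,:,::-1]); np.savez('pics/'+n,**c); return c
def ray(c,u,v,z):
    d=c['R'].T@np.linalg.inv(c['mtx'])@[u,v,1]; o=-c['R'].T@c['t']; return o+d*(z-o[2])/d[2]
def proj(c,X):
    p=c['mtx']@(c['R']@np.array(X)+c['t']); return p[:2]/p[2]
E
python3 - <<'E'
from h import *
for n in('top','side'):
    c=snap(n,n+'0.png'); print(n,-c['R'].T@c['t'])
o=get_obs(); print(o['time'],o['tool_pos'],o['ee_rot'],o['finger_gap'])
E
```

```text
top [0.29324246 0.13348271 1.28376791]
side [ 0.16107225 -0.66794909  0.89761229]
0.1 [0.2782434  0.55898905 0.23057485] [-3.13995554e+00  1.14834041e-04  2.67987937e+00] 0.08537242462573857
```

View pics/top0.png

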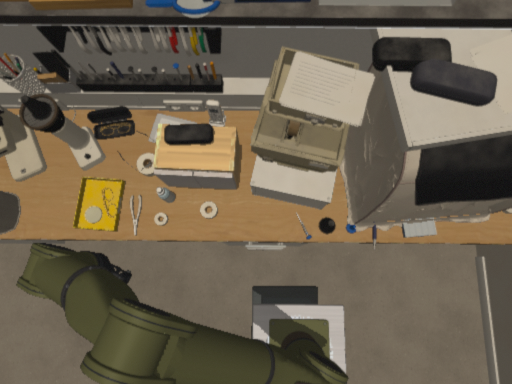

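View pics/side0.png

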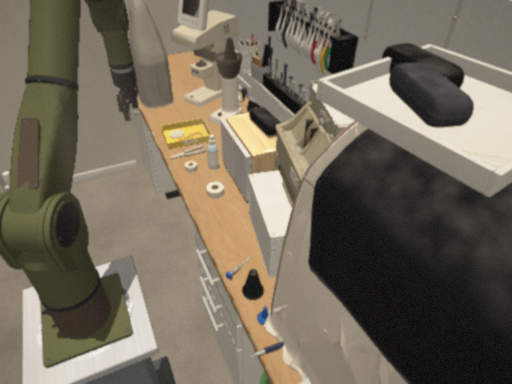

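The top view shows the cabinet at about (197,160), the middle-sized roll at (208,210), smaller and larger rolls at (160,219) and (146,163), and the spray at (163,193). The white box's corner is near (252,195).

Run:
```python
from h import *
a=cv2.imread('pics/top0.png')[110:250,110:270]; b=cv2.imread('pics/side0.png')[90:230,170:330]
cv2.imwrite('pics/c0.png',np.vstack([cv2.resize(a,None,fx=2.1,fy=2.1,interpolation=2),cv2.resize(b,None,fx=2.1,fy=2.1,interpolation=2)]))
a=cv2.resize(a,None,fx=5,fy=5,interpolation=2)
cv2.imwrite('pics/c1.png',a[:600])
c=dict(np.load('pics/top.npz'))
for n,u,v,z in(('roll',208,210,.026),('small',160,219,.02),('box',252,195,.175),('cabFL',153,176,.198),('cabFR',236,178,.198),('spray',163,193,.14)): print(n,ray(c,u,v,z).round(3))
```

```text
roll [0.477 0.326 0.026]
small [0.444 0.501 0.02 ]
box [0.506 0.163 0.175]
cabFL [0.56  0.481 0.198]
cabFR [0.556 0.215 0.198]
spray [0.517 0.462 0.14 ]
```

View pics/c1.png

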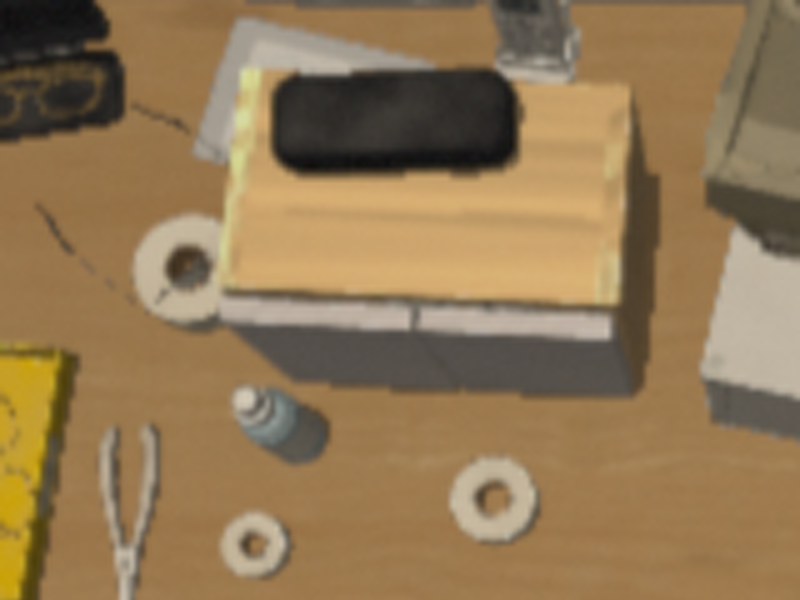

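Run:
```python
from h import *
c=dict(np.load('pics/top.npz'));s=dict(np.load('pics/side.npz'))
f=lambda x,y,z:ray(c,x/5+109.6,y/5+109.6,z)
P={'FL':f(222,290,.2),'FR':f(618,304,.2),'BR':f(631,85,.2),'BL':f(240,68,.2),'dL':f(217,322,.198),'dR':f(611,338,.198),'gap':f(414,332,.198),'boxc':f(703,375,.175)}
for k,v in P.items(): print(k,v.round(4))
d=P['FL']-P['FR'];d2=P['dL']-P['dR'];print(np.linalg.norm(d),np.linalg.norm(d2),np.degrees([np.arctan2(-d[0],d[1]),np.arctan2(-d2[0],d2[1])]))
m=cv2.inRange(cv2.cvtColor(c['color'],cv2.COLOR_RGB2HSV),(0,0,140),(179,75,255))
n,l,st,ce=cv2.connectedComponentsWithStats(m[195:228,195:225]); 
for i in range(1,n):
  if st[i,4]>30: u=st[i]; print(st[i],ray(c,195+u[0]+u[2]/2-.5,195+u[1]+u[3]/2-.5,.02).round(4))
# side view: roll centre
m=cv2.inRange(cv2.cvtColor(s['color'],cv2.COLOR_RGB2HSV),(0,0,140),(179,75,255))
n,l,st,ce=cv2.connectedComponentsWithStats(m[175:202,200:230])
for i in range(1,n):
  if st[i,4]>30: print(st[i],ray(s,200+ce[i][0],175+ce[i][1],.022).round(4))
print(ray(c,240,240,0).round(3), ray(c,200,240,0).round(3))
```

```text
FL [0.5878 0.4791 0.2   ]
FR [0.581 0.224 0.2  ]
BR [0.7303 0.2193 0.2   ]
BL [0.7398 0.4782 0.2   ]
dL [0.5671 0.4814 0.198 ]
dR [0.559  0.2281 0.198 ]
gap [0.5617 0.3545 0.198 ]
boxc [0.5404 0.1695 0.175 ]
0.25518848149816276 0.25346702373928826 [-1.5265715  -1.82392345]
[  5   7  17  16 181] [0.4802 0.3274 0.02  ]
[  6   7  18  16 209] [0.4779 0.3174 0.022 ]
[0.372 0.209 0.   ] [0.371 0.355 0.   ]
```

```bash
python3 -m creep '{"slide":[[10,-9,0],[30,-27,0],[55,-50,0],[80,-72,0],[105,-95,0],[130,-117,0],[155,-140,0],[175,-158,0],[190,-171,0],[198,-178,0],[201,-181,0],[201,-181,0]],"turn":[-0.1,-0.2,-0.3,-0.4,-0.5,-0.6,-0.7,-0.8,-0.9,-1.0,-1.09,-1.109],"hand":[0.53,0.53,0.53,0.53,0.53,0.53,0.53,0.53,0.53,0.53,0.53,0.53]}'
```

```text
time: 1.1
tool_pos: [0.4806, 0.3767, 0.2309]
ee_rot: [3.141, 0.002, 1.565]
ft_force: [0.1, 0.2, -0.1]
finger_gap: 0.0451
finger_force: 0.0
```

```bash
python3 -m creep '{"slide":[[0,4,-20],[0,4,-50],[0,4,-80],[0,4,-110],[0,4,-140],[0,4,-165],[0,4,-185],[0,4,-200],[0,4,-210],[0,4,-217],[0,4,-221],[0,4,-221]],"turn":[0,0,0,0,0,0,0,0,0,0,0,0],"hand":[0.53,0.53,0.53,0.53,0.53,0.53,0.53,0.53,0.53,0.53,0.53,0.53]}'
python3 - <<'E'
from h import *
c=snap('top','t1.png');d=snap('side','s1.png')
cv2.imwrite('pics/v1.png',np.hstack([cv2.resize(i[:,:,::-1],(400,400),interpolation=2) for i in(c['color'][140:250,145:255],d['color'][120:230,170:280])]))
E
```

```text
time: 2.1
tool_pos: [0.4792, 0.3827, 0.01]
ee_rot: [-3.141, 0.0, 1.572]
ft_force: [0.1, -0.3, -0.7]
finger_gap: 0.045
finger_force: 0.0
```

View pics/v1.png

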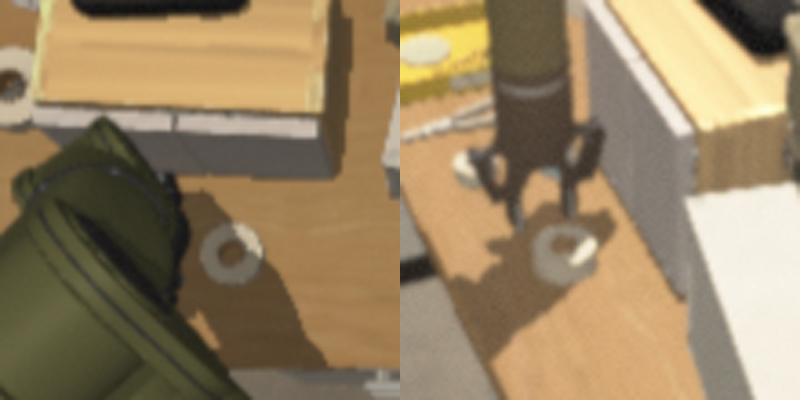

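The fork sits behind (left of) the undisturbed roll, which is at (232,253) in the left crop; nothing has been touched. I push it right.

```bash
python3 -m creep '{"slide":[[0,-6,0],[-1,-14,0],[-2,-23,0],[-3,-33,0],[-4,-43,0],[-5,-53,0],[-6,-63,0],[-7,-73,0],[-8,-83,0],[-9,-93,0],[-10,-103,0],[-10,-113,0]],"turn":[0,0,0,0,0,0,0,0,0,0,0,0],"hand":[0.53,0.53,0.53,0.53,0.53,0.53,0.53,0.53,0.53,0.53,0.53,0.53]}'
python3 -m creep '{"slide":[[0,-10,0],[0,-20,0],[0,-30,0],[0,-40,0],[0,-50,0],[0,-60,0],[0,-70,0],[0,-78,0],[0,-85,0],[0,-90,0],[0,-94,0],[0,-96,0]],"turn":[0,0,0,0,0,0,0,0,0,0,0,0],"hand":[0.53,0.53,0.53,0.53,0.53,0.53,0.53,0.53,0.53,0.53,0.53,0.53]}'
python3 - <<'E'
from h import *
c=snap('top','t2.png');d=snap('side','s2.png')
cv2.imwrite('pics/v2.png',np.hstack([cv2.resize(i[:,:,::-1],(400,400),interpolation=2) for i in(c['color'][150:260,175:285],d['color'][150:260,190:300])]))
E
```

```text
time: 3.2
tool_pos: [0.4691, 0.2686, 0.0103]
ee_rot: [-3.141, 0.0, 1.571]
ft_force: [0.6, 1.1, 0.5]
finger_gap: 0.0453
finger_force: 0.5
time: 4.2
tool_pos: [0.4695, 0.173, 0.0103]
ee_rot: [3.142, 0.0, 1.57]
ft_force: [-0.1, 1.3, 0.7]
finger_gap: 0.0451
finger_force: 0.4
```

View pics/v2.png

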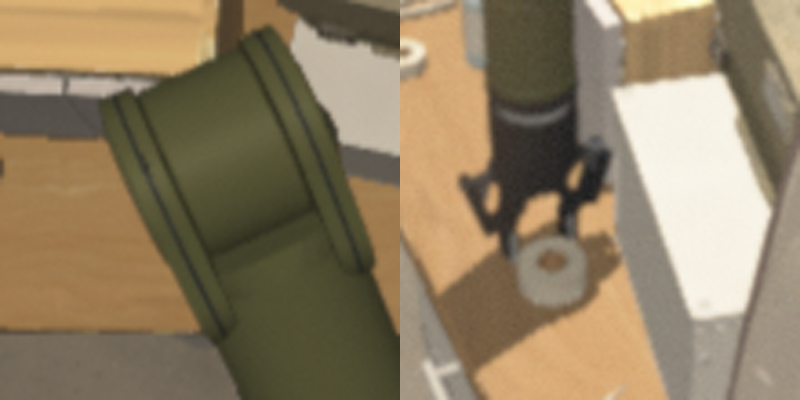

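Side crop: the roll lies flat at about (553,265), ahead of the fork by the white box, not touching it. I back off, rise, shut the fingers and go in front of the right door's free edge.

```bash
python3 -m creep '{"slide":[[0,8,0],[0,20,0],[0,25,10],[0,25,35],[0,25,65],[0,25,95],[0,25,120],[0,30,140],[5,50,150],[10,75,153],[15,100,153],[20,120,153]],"turn":[0,0,0,0,0,0,0,0,0,0,0,0],"hand":[0.53,0.53,0.53,0.53,0.53,0.4,0.2,0,0,0,0,0]}'
python3 -m creep '{"slide":[[3,15,0],[6,25,0],[10,32,0],[14,35,0],[15,35,0],[15,35,0]],"turn":[0,0,0,0,0,0],"hand":[0,0,0,0,0,0]}'
python3 - <<'E'
from h import *
c=snap('top','t3.png');d=snap('side','s3.png')
cv2.imwrite('pics/v3.png',np.hstack([cv2.resize(i[:,:,::-1],(400,400),interpolation=2) for i in(c['color'][140:250,155:265],d['color'][120:220,180:280])]))
a=c['color'];hsv=cv2.cvtColor(a,cv2.COLOR_RGB2HSV);
print([proj(d,p).round(1) for p in((.562,.3525,.198),(.560,.328,.198),(.5047,.328,.163))])
print(proj(c,(.562,.3525,.198)))
E
```

```text
time: 5.3
tool_pos: [0.489, 0.2976, 0.1649]
ee_rot: [3.14, -0.003, 1.574]
ft_force: [0.5, -0.6, -0.4]
finger_gap: -0.0002
finger_force: 0.0
time: 5.8
tool_pos: [0.505, 0.3273, 0.1633]
ee_rot: [3.141, 0.001, 1.569]
ft_force: [0.5, -0.3, -0.2]
finger_gap: -0.0003
finger_force: 0.0
[array([231.4, 136.9]), array([233.6, 140.7]), array([218.6, 153.2])]
[193.03031058 175.9147265 ]
```

View pics/v3.png

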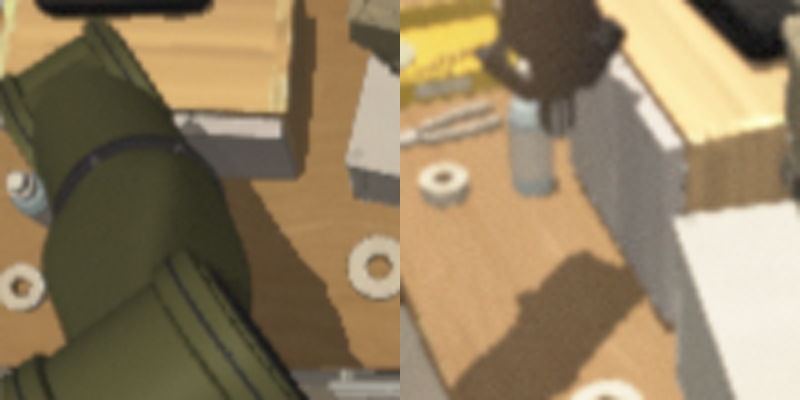

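The roll sits at (378,266) in the top crop, well clear of the swing. The finger is in front of the right door and the knuckles are above its top edge. I press.

```bash
python3 -m creep '{"slide":[[8,0,0],[16,0,0],[24,0,0],[28,0,0],[30,0,0],[32,0,0],[34,0,0]],"turn":[0,0,0,0,0,0,0],"hand":[0,0,0,0,0,0,0]}'
python3 -m creep '{"slide":[[2,0,0],[4,0,0],[6,0,0],[8,0,0]],"turn":[0,0,0,0],"hand":[0,0,0,0]}'
```

```text
time: 6.48
tool_pos: [0.5384, 0.3286, 0.1632]
ee_rot: [-3.141, 0.0, 1.571]
ft_force: [-0.6, 0.2, -0.4]
finger_gap: 0.0
finger_force: 0.0
time: 6.82
tool_pos: [0.5465, 0.3286, 0.1633]
ee_rot: [-3.142, 0.0, 1.571]
ft_force: [-0.4, -0.2, -0.3]
finger_gap: -0.0001
finger_force: 0.0
```

```bash
python3 -m creep '{"slide":[[1,0,0],[2,0,0],[3,0,0],[4,0,0]],"turn":[0,0,0,0],"hand":[0,0,0,0]}'
python3 -m creep '{"slide":[[1,0,0],[2,0,0],[3,0,0]],"turn":[0,0,0],"hand":[0,0,0]}'
```

```text
time: 7.15
tool_pos: [0.5493, 0.3286, 0.1632]
ee_rot: [-3.139, 0.0, 1.571]
ft_force: [-3.7, -0.4, 1.1]
finger_gap: 0.0002
finger_force: 1.6
time: 7.4
tool_pos: [0.5529, 0.3289, 0.1632]
ee_rot: [-3.141, -0.0, 1.571]
ft_force: [-2.5, 0.0, 1.2]
finger_gap: 0.0005
finger_force: 1.6
```

```bash
python3 -m creep '{"slide":[[1,0,0],[2,0,0],[2,0,0]],"turn":[0,0,0],"hand":[0,0,0]}'
```

```text
time: 7.65
tool_pos: [0.5531, 0.329, 0.1632]
ee_rot: [-3.137, 0.0, 1.572]
ft_force: [-8.6, 0.2, 5.2]
finger_gap: 0.0002
finger_force: 3.8
```

The stop is reached at 8.6 N. I back off.

```bash
python3 -m creep '{"slide":[[-3,0,0],[-8,0,0],[-16,0,0],[-26,0,0],[-38,0,0],[-50,0,0],[-62,0,0],[-74,0,0],[-86,0,0],[-94,0,0],[-100,0,0],[-100,0,0]],"turn":[0,0,0,0,0,0,0,0,0,0,0,0],"hand":[0,0,0,0,0,0,0,0,0,0,0,0]}'
python3 -m creep '{"slide":[[0,0,20],[0,0,45],[0,0,70],[0,0,85],[0,0,92],[0,0,92]],"turn":[0,0,0,0,0,0],"hand":[0,0,0,0,0,0]}'
python3 - <<'E'
from h import *
c=snap('top','t4.png');d=snap('side','s4.png')
cv2.imwrite('pics/v4.png',np.hstack([cv2.resize(i[:,:,::-1],(400,400),interpolation=2) for i in(c['color'][140:240,160:260],d['color'][110:210,180:280])]))
O=np.array([.659,.350])
for a in(.4,.5,.6):
    f=lambda r,t:(O[0]+(x:=-.081-r*np.sin(a)-t*np.cos(a))+.03*(y:=-.128+r*np.cos(a)-t*np.sin(a)),O[1]-.03*x+y,.198)
    for p in(f(.126,0),f(.126,.016)): print(a,np.round(p,4),((proj(c,p)-[160,140])*4).round(),((proj(d,p)-[180,110])*4+[400,0]).round())
E
```

```text
time: 8.65
tool_pos: [0.4544, 0.3287, 0.1634]
ee_rot: [-3.141, 0.0, 1.572]
ft_force: [0.5, 0.3, -0.4]
finger_gap: 0.0002
finger_force: 0.0
time: 9.15
tool_pos: [0.457, 0.329, 0.2569]
ee_rot: [3.138, -0.002, 1.57]
ft_force: [0.2, 0.0, -1.0]
finger_gap: -0.0002
finger_force: 0.0
0.4 [0.5286 0.342  0.198 ] [143. 185.] [573. 123.]
0.4 [0.5137 0.3362 0.198 ] [150. 203.] [559. 130.]
0.5 [0.5171 0.3368 0.198 ] [149. 199.] [563. 129.]
0.5 [0.5028 0.3296 0.198 ] [157. 216.] [549. 137.]
0.6 [0.5061 0.3306 0.198 ] [156. 212.] [553. 136.]
0.6 [0.4927 0.3219 0.198 ] [166. 229.] [541. 145.]
```

View pics/v4.png

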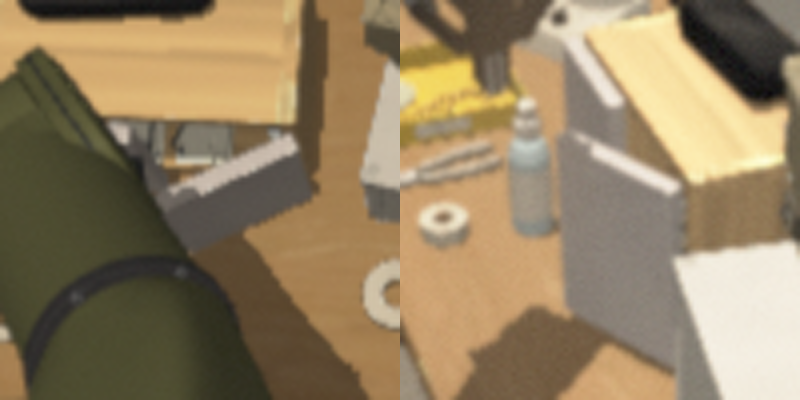

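The door stands ajar at about 0.46 rad (side crop: corners at about (573,128) and (560,138)), and the left door is still shut. I go over the top and lower the finger into the gap behind its edge.

```bash
python3 -m creep '{"slide":[[10,0,0],[30,1,0],[55,2,0],[80,2,0],[95,2,0],[102,2,0],[102,2,0],[102,2,-15],[102,2,-35],[102,2,-55],[102,2,-65],[102,2,-65]],"turn":[0,0,0,0,0,0,0,0,0,0,0,0],"hand":[0,0,0,0,0,0,0,0,0,0,0,0]}'
python3 -m creep '{"slide":[[0,0,-6],[0,0,-12],[0,0,-18],[0,0,-22],[0,0,-22]],"turn":[0,0,0,0,0],"hand":[0,0,0,0,0]}'
python3 - <<'E'
import numpy as np
O=np.array([.659,.350]);
# finger centre at radius r along door, 13 mm off inner face (+ side)
for a in np.arange(.5,1.61,.1):
    r,t=.098,-.013
    x=-.081-r*np.sin(a)-t*np.cos(a);y=-.128+r*np.cos(a)-t*np.sin(a)
    print(round(a,2),((O+[x+.03*y,y-.03*x])*1000).round())
E
```

```text
time: 10.25
tool_pos: [0.5547, 0.3299, 0.1875]
ee_rot: [-3.136, 0.003, 1.572]
ft_force: [-0.0, -0.4, -0.4]
finger_gap: -0.0
finger_force: 0.0
time: 10.67
tool_pos: [0.557, 0.3303, 0.1676]
ee_rot: [-3.141, 0.001, 1.571]
ft_force: [-0.5, -0.5, -0.2]
finger_gap: -0.0002
finger_force: 0.0
0.5 [541. 318.]
0.6 [532. 314.]
0.7 [523. 309.]
0.8 [515. 304.]
0.9 [508. 298.]
1.0 [501. 291.]
1.1 [494. 283.]
1.2 [489. 275.]
1.3 [484. 266.]
1.4 [481. 257.]
1.5 [478. 247.]
1.6 [476. 238.]
```

```bash
python3 -m creep '{"slide":[[-8,-6,0],[-16,-12,0],[-20,-14,0],[-25,-16,0],[-29,-18,0],[-34,-21,0],[-38,-23,0],[-42,-26,0],[-46,-29,0],[-49,-32,0],[-53,-35,0],[-56,-39,0]],"turn":[0,0,0,0,0,0,0,0,0,0,0,0],"hand":[0,0,0,0,0,0,0,0,0,0,0,0]}'
python3 -m creep '{"slide":[[-3,-4,0],[-7,-8,0],[-10,-12,0],[-12,-16,0],[-15,-20,0],[-17,-25,0],[-19,-29,0],[-20,-34,0],[-21,-38,0],[-22,-42,0],[-22,-44,0],[-22,-44,0]],"turn":[0,0,0,0,0,0,0,0,0,0,0,0],"hand":[0,0,0,0,0,0,0,0,0,0,0,0]}'
python3 - <<'E'
from h import *
c=snap('top','t5.png');d=snap('side','s5.png')
cv2.imwrite('pics/v5.png',np.hstack([cv2.resize(i[:,:,::-1],(400,400),interpolation=2) for i in(c['color'][140:240,160:260],d['color'][110:210,180:280])]))
O=np.array([.659,.350])
for a in(1.3,1.4,1.5,1.57):
    f=lambda r,t:(O[0]+(x:=-.081-r*np.sin(a)-t*np.cos(a))+.03*(y:=-.128+r*np.cos(a)-t*np.sin(a)),O[1]-.03*x+y,.198)
    for p in(f(.126,0),f(.126,.016)): print(a,np.round(p,4),((proj(c,p)-[160,140])*4).round(),((proj(d,p)-[180,110])*4+[400,0]).round())
E
```

```text
time: 11.67
tool_pos: [0.501, 0.2915, 0.1683]
ee_rot: [3.142, -0.0, 1.571]
ft_force: [1.4, 0.6, -0.2]
finger_gap: 0.0004
finger_force: 0.6
time: 12.67
tool_pos: [0.4791, 0.2465, 0.1682]
ee_rot: [-3.141, 0.001, 1.57]
ft_force: [0.4, -0.3, -0.2]
finger_gap: 0.0002
finger_force: 0.0
1.3 [0.4538 0.2618 0.198 ] [241. 279.] [522. 196.]
1.3 [0.449  0.2465 0.198 ] [260. 285.] [523. 208.]
1.4 [0.4506 0.2496 0.198 ] [256. 283.] [523. 205.]
1.4 [0.4474 0.2339 0.198 ] [276. 287.] [526. 217.]
1.5 [0.4487 0.2371 0.198 ] [272. 285.] [526. 214.]
1.5 [0.4471 0.2212 0.198 ] [292. 287.] [532. 226.]
1.57 [0.4482 0.2283 0.198 ] [283. 286.] [530. 221.]
1.57 [0.4477 0.2123 0.198 ] [303. 287.] [536. 233.]
```

View pics/v5.png

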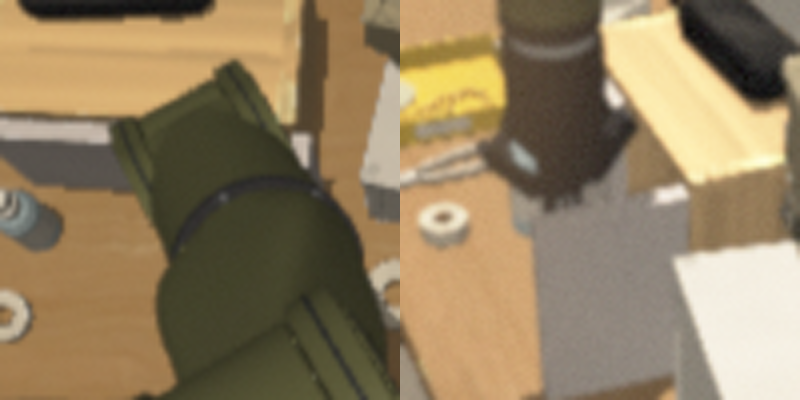

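The door is close to 1.5 rad, with its outer corner near (533,222) in the side crop. I give a little more push, then retreat sideways, upwards and back.

```bash
python3 -m creep '{"slide":[[0,-2,0],[0,-4,0],[0,-6,0],[0,-6,0]],"turn":[0,0,0,0],"hand":[0,0,0,0]}'
python3 -m creep '{"slide":[[0,8,0],[0,20,0],[0,30,0],[0,32,15],[0,32,40],[0,32,70],[0,40,95],[0,60,115],[-5,90,125],[-15,125,125],[-25,160,125],[-35,195,125]],"turn":[0,0,0,0,0,0,0,0,0,0,0,0],"hand":[0,0,0,0,0,0,0,0,0,0,0,0]}'
python3 -m creep '{"slide":[[-15,30,0],[-35,55,0],[-55,75,0],[-65,85,0],[-70,90,0],[-70,90,0]],"turn":[0,0,0,0,0,0],"hand":[0,0,0,0,0,0]}'
python3 - <<'E'
from h import *
c=snap('top','t6.png');d=snap('side','s6.png')
cv2.imwrite('pics/v6.png',np.hstack([cv2.resize(i[:,:,::-1],(400,400),interpolation=2) for i in(c['color'][130:250,150:270],d['color'][110:210,180:280])]))
O=np.array([.659,.350])
for a in(1.4,1.5,1.57):
    f=lambda r,t:(O[0]+(x:=-.081-r*np.sin(a)-t*np.cos(a))+.03*(y:=-.128+r*np.cos(a)-t*np.sin(a)),O[1]-.03*x+y,.198)
    for p in(f(.126,0),f(.126,.016)): print(a,((proj(c,p)-[150,130])*400/120).round(),((proj(d,p)-[180,110])*4+[400,0]).round())
E
```

```text
time: 13.1
tool_pos: [0.4794, 0.241, 0.1683]
ee_rot: [-3.141, 0.001, 1.57]
ft_force: [0.4, 0.1, 0.4]
finger_gap: -0.0003
finger_force: 0.0
time: 14.1
tool_pos: [0.4431, 0.4398, 0.2939]
ee_rot: [3.141, -0.001, 1.572]
ft_force: [0.6, 0.2, -1.0]
finger_gap: 0.0001
finger_force: 0.0
time: 14.6
tool_pos: [0.3729, 0.5279, 0.2931]
ee_rot: [-3.141, -0.0, 1.574]
ft_force: [0.5, 1.2, 0.0]
finger_gap: 0.0
finger_force: 0.0
1.4 [247. 269.] [523. 205.]
1.4 [263. 272.] [526. 217.]
1.5 [260. 271.] [526. 214.]
1.5 [277. 273.] [532. 226.]
1.57 [269. 272.] [530. 221.]
1.57 [286. 272.] [536. 233.]
```

View pics/v6.png

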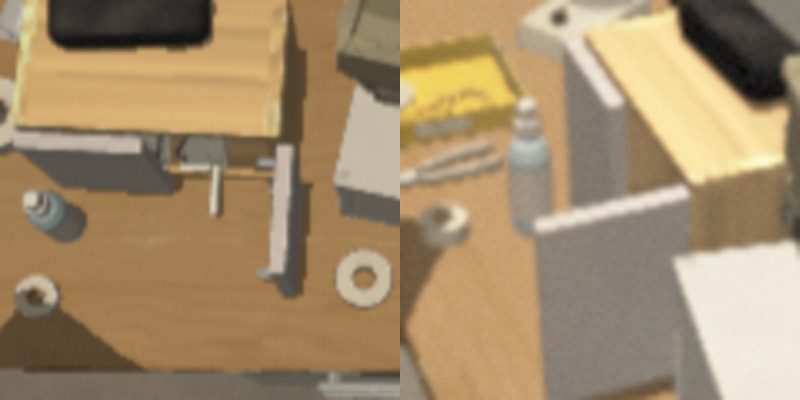

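The door stands square to the cabinet at about 1.55 rad, with its edge at (270–289, 272) in the top crop. The roll lies flat at (362,278), clear of it. The left door is shut, the spray and small roll are unmoved, and the arm touches nothing.

```bash
python3 -c "
from cell import *
print(job_done())"
```

```text
the job is handed in; nothing more can be done
None
```

The right-hand door now stands open about square to the cabinet (about 1.55 rad), the roll lies flat clear of its swing, and the left door is still shut; the job was handed in at about 15 s of the 67 s limit.

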